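# Hold a brass fitting home on the leak tester

### The job

Swing the leak tester's guard door wide open by its handle, then pick up the long brass fitting, put its round nose through the slot of the stop plate and push squarely against the sprung plunger until the shoulder of its square body is fully home on the stop plate. Finish while still holding it pressed there: do not let go, and leave the door wide open. Leave the other things on the table where they are.

Things in the scene. Friction and masses are not known exactly. Their poses are not given: they have to be found in the camera images.
- station: Leak tester: grey open-topped box fixed to the table, 210 mm deep (x), 180 wide, walls 130 high, 8 thick; gauge on the back wall up to 195 high. Origin on the table under the middle of the doorway (its whole front, x = 0, no lintel); +x inwards (push direction), z up. On its midline: bed 28 wide, x 4 to 45, top z 52; stop plate; plunger; plunger housing from x = 100, 50 wide, top z 95.
- stop: Hard stop fixed in the station: upright steel plate 70 mm wide, 12 thick, top at z = 94, with an open-topped slot 26 wide in the middle (slot floor z = 56). Origin at table level in the middle of its front face (station x = 45 mm), which the fitting's shoulder must meet; axes as the station's.
- plunger_face (a point): Centre of the plunger's flat steel face (20 mm across), which looks to the station's -x; at rest at station x = 69 mm, y = 0, z = 70 mm, just behind the slot. It moves along +x as it is pressed. Axes as the station's.
- plunger (a joint): Plunger travel in m: 0 at rest, grows as pressed in along station +x. Spring: 6 N at rest, 0.6 N more per mm. With the long fitting's shoulder on the stop plate it reads 0.010 (spring 12 N); its own limit is 0.016. It springs back when let go.
- guard_door (a joint): Door angle in rad: 0 closed (blocks the doorway), up to 1.9; starts at 0 to 0.25. Opens outwards, anticlockwise seen from above, about the upright hinge at the doorway's -y end; stays where it is left (light friction). Steel panel 176 mm wide, 8 thick, from 18 to 130 mm high.
- door_handle (a point): Grip point of the door's handle: on the axis of an upright round steel bar, 16 mm diameter, on a bracket, 45 mm in front of the panel's mid-plane and 154 mm from the hinge along the door. Bar top 170 mm above the table, this point 148 mm; bracket 16 mm wide, top at 118 mm: pinch the bar from above.
- door_hinge (a point): Point on the door's hinge axis, at the height of door_handle (station x = -4 mm, y = -90 mm).
- fitting: Long brass fitting, the part to press: square body 32 x 32, 70 mm long; round nose 16 diameter, 34 long at the +x end; round tail 24 diameter, 15 long at the -x end; 119 mm over all, 0.3 to 0.54 kg. Lies on a flat. Origin: middle of the square body's underside; +x to the nose, z up; axis 16 mm above the origin, shoulder (square body's front face) at x = 35 mm.
- fitting_tip (a point): Centre of the end of the fitting's nose: 69 mm ahead of fitting and 16 mm above it.
- short_fitting: Bystander: a similar brass fitting, but only 60 mm over all (square body 32 x 32 x 36 mm, nose 14 mm long). Origin in the middle of the underside.
- tee: Bystander: brass tee, square body 32 x 32 x 40 mm with round stubs of 24 mm diameter, 12 mm long, at both ends and on top (44 mm high). Origin in the middle of the underside.
- screwdriver: Bystander: orange-handled screwdriver 200 mm long lying on the table. Origin at its middle on the table, x along it.
- tape_roll: Bystander: white roll of tape lying flat, 70 mm across, 25 mm high. Origin in the middle of the underside.
Things that resemble listed ones, but are neither listed nor needed, are in the scene too. Leave any brown or orange look-alike of the fitting alone.

How it is judged:
By the outcome, as a careful person would: the job done as asked, in the order asked, and still so for the second after the job is handed in, while the arm keeps its last pose, push and grip.
It also fails if it takes over 64 s, if anything falls off the work surface, if the arm or the gripper's body presses on something with over 40 N, if the wrist force passes 120 N, or if a joint passes its speed limit or range.

### The arm

A 7-joint arm with a two-finger parallel gripper is mounted at the origin on the work surface. World frame = base frame: x ahead of the robot, y to its left, z up, the work surface at z = 0. Lengths are in m, angles in rad, forces in N, time in s.
With the tool pointing down it reaches from about 0.35 to 0.775 m from the base axis. Payload 3.1 kg.
Tool frame: the origin (TCP) lies on the front face of the gripper's body, between the roots of the fingers; the fingertips stand 73 mm ahead of it and the grasp point (between the pads) lies 54 mm ahead of it; z points along the fingers, y is the direction in which the jaws open and shut (so a half turn about z gives the same grasp; the last joint's range is limited). The gripper opens to 85 mm and grips with 20 to 120 N. Pads are 22 mm wide; open, the fingers measure 114 mm over their backs; the gripper's body (76 mm by 85 mm) begins 54 mm behind the grasp point. The pads swing forward as they close: fully open they stand 13 mm farther back than shut.
Start: joints at [1.224, 0.311, 0.014, 1.512, -0.004, 1.319, -0.027], TCP at [0.165, -0.525, 0.304] pointing down, gripper open.
Joint ranges: [-2.7, 2.7], [-0.3, 1.91], [-1.27, 1.3], [0.12, 2.57], [-1.44, 4.58], [0.2, 2.03], [-3.05, 3.05]. Speed limits (rad/s): [2.79, 2.79, 3.14, 3.14, 3.14, 3.14, 3.14].

### API

Orientations are given as [roll, pitch, yaw] about the fixed x, y, z axes, in that order (R = Rz(yaw) Ry(pitch) Rx(roll)).
In Python, from cell import arm gives the robot as it stands. The module is installed in compiled form; this text tells all that it offers.
- The arm moves only by the tool drive_tool, never from a script. Its argument "rows" is a list of rows, each a list of 7 numbers: the shift along the tool's x, y, z in m, then the turn, a rotation vector about the tool's x, y, z in rad, then the finger opening in m, from 0 to 0.0854. A call has 1 to 5 rows; each row shifts and turns the pose as measured when the row begins, along the tool's axes as they then stand; what a row does not reach is not made up. A row lasts 1/10 s, in which the tool goes at most 50 mm and 8.59 degrees, less where a joint would pass 70% of its speed; a pose out of reach is approached as far as the arm can. A call with a gripper value outside its range is refused whole. The fingers move at their own pace and stop on an object; "squeeze" is the grip in N (left out, the last holds). Time passes only in rows, so rows that do not move let the fingers close. It gives the time, the measured TCP pose, the force and the opening at its end, in the units of the state.
- arm.get_state(): the state, without advancing time (a new reading comes with each control period).
- arm.capture(name): name is "scene" or "top" or "wrist"; returns the picture (400x640x3 uint8, red, green, blue); there is no depth.
- arm.camera_params(name): a dict with "intrinsics" (3x3 intrinsics, pixels), "k1" (the pictures are not rectified: a ray, as slopes to the right and down, at radius r is drawn at 1 + k1 r^2 times it, then the intrinsics apply), "world_to_cam" (4x4, takes a point from world to camera coordinates). Camera axes: x right, y down, z forward; pixel columns grow to the right and rows downward; lengths in m; the calibration is good to about 2 mm. A picture is of the moment at which its call begins: read the wrist's pose just before it. camera_params takes no time and is no camera call; for the wrist camera it gives the pose at the moment of the call.
- arm.close_job(): hands the job in, once; it reports no verdict.
The state is a dict: "time_s": time; "q": joint angles; "qd": joint speeds; "joint_torque": joint torques, N m; "eef_pos": TCP position; "eef_rot": TCP orientation; "force": force on the tool from outside, world axes, zero at the start; "moment": the same for the moment, N m; "grip_width": finger opening in m.
Only numpy, scipy, OpenCV 4.12 (cv2) and the standard library are available. Lean on these libraries where they do the work, as an engineer would, in place of code of your own. Each camera call takes 0.05 s, during which the arm holds its last target. There are 200 camera calls.

## Working session

There is one attempt and no reset: what is moved stays moved. The work goes in short steps, Python scripts to look and compute and a tool call to move; the robot and the scene stay as the last step left them, time stands still between calls to the robot, and variables do not carry over. Pictures are saved under pics/ and viewed, about 8 in all and at most 12, crops included, and the job is handed in when it is done.

Besides the shell and the picture viewer there is one more tool, called after ">>>" as name([rows], argument=value, ...), one row to a line, values as JSON. drive_tool: Moves the arm, as the interface text tells. Its arguments: {"type":"object","properties":{"rows":{"type":"array"},"squeeze":{"type":"number"}},"required":["rows"]}

```bash
mkdir -p pics; cat > h.py <<'E'
import numpy as np, cv2
from cell import arm
from scipy.spatial.transform import Rotation as R
def snap(n,f):
    p=arm.camera_params(n); im=arm.capture(n); cv2.imwrite(f'pics/{f}.png',im[:,:,::-1]); np.savez(f'pics/{f}.npz',K=p['intrinsics'],k1=p['k1'],T=p['world_to_cam']); return im
def cam(f):
    d=np.load(f'pics/{f}.npz'); return d['K'],float(d['k1']),d['T']
def ray(f,u,v):
    K,k1,T=cam(f)
    s=cv2.undistortPoints(np.array([[[u,v]]],float),K,np.array([k1,0,0,0,0.]))[0,0]
    d=T[:3,:3].T@np.array([s[0],s[1],1]); o=-T[:3,:3].T@T[:3,3]; return o,d/np.linalg.norm(d)
def onz(f,u,v,z):
    o,d=ray(f,u,v); return o+d*(z-o[2])/d[2]
def tri(*obs):
    A=np.zeros((3,3));b=np.zeros(3)
    for f,u,v in obs:
        o,d=ray(f,u,v);P=np.eye(3)-np.outer(d,d);A+=P;b+=P@o
    x=np.linalg.solve(A,b); return x,[np.linalg.norm(np.cross(x-ray(*q)[0],ray(*q)[1])) for q in obs]
def proj(f,p):
    K,k1,T=cam(f); c=T[:3,:3]@np.array(p)+T[:3,3]
    s=c[:2]/c[2]; s=s*(1+k1*s@s); return (K[:2,:2]@s+K[:2,2])
def Rt(): return R.from_euler('xyz',arm.get_state()['eef_rot']).as_matrix()
E
python3 - <<'E'
from h import *
s=arm.get_state(); print({k:np.round(v,3) for k,v in s.items()})
a=snap('scene','s0');b=snap('top','t0');c=snap('wrist','w0')
for f in('s0','t0','w0'):
    K,k,T=cam(f);print(f,np.round(K,1).tolist(),k,np.round(-T[:3,:3].T@T[:3,3],3),np.round(T[:3,:3],2).tolist())
E
```

```text
{'time_s': np.float64(0.0), 'q': array([ 1.224,  0.312,  0.014,  1.513, -0.004,  1.319, -0.027]), 'qd': array([-0.001, -0.001,  0.001,  0.001,  0.   , -0.002,  0.001]), 'joint_torque': array([-0.0000e+00, -3.7992e+01,  1.4600e-01, -2.3059e+01,  1.2000e-02,
        1.4000e-02,  0.0000e+00]), 'eef_pos': array([ 0.165, -0.524,  0.303]), 'eef_rot': array([-3.139,  0.   ,  0.305]), 'force': array([ 0.009,  0.585, -0.031]), 'moment': array([ 0.009, -0.   ,  0.002]), 'grip_width': np.float64(0.086)}
s0 [[413.6, 0.0, 320.4], [0.0, 413.6, 201.9], [0.0, 0.0, 1.0]] -0.04738475690016894 [1.038 0.185 0.912] [[-0.48, 0.88, -0.01], [0.74, 0.4, -0.53], [-0.46, -0.27, -0.85]]
t0 [[396.7, 0.0, 321.8], [0.0, 396.7, 203.6], [0.0, 0.0, 1.0]] -0.055851210106772985 [ 0.354 -0.084  1.208] [[-0.01, -1.0, -0.0], [-0.98, 0.01, -0.21], [0.21, 0.0, -0.98]]
w0 [[304.0, 0.0, 322.4], [0.0, 304.0, 198.0], [0.0, 0.0, 1.0]] -0.0036733995351459275 [ 0.235 -0.502  0.374] [[0.3, -0.95, -0.0], [-0.91, -0.29, 0.29], [-0.28, -0.08, -0.96]]
```

View pics/t0.png

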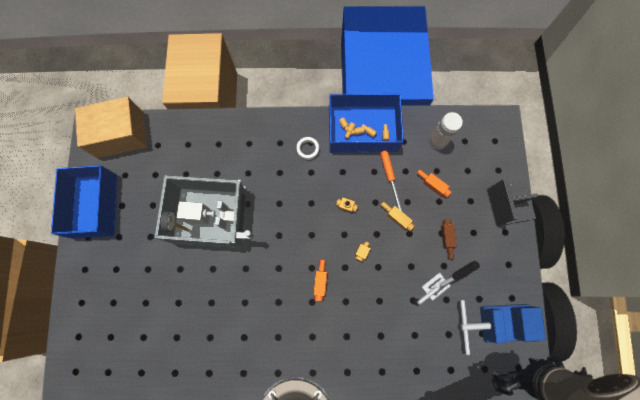

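View pics/s0.png

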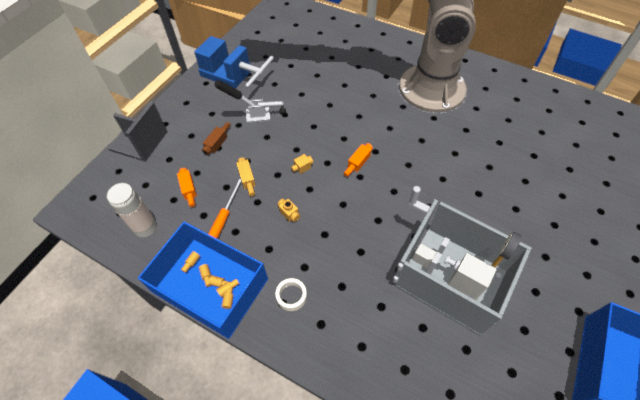

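Look-alikes: the long brass fitting is at top (400,216), and the confusable parts are:
- short fitting (362,251)
- tee (347,204)
- orange copies (320,280) and (435,183)
- brown copy (449,238)
- small brass bits in the blue bin (365,128)

I choose (400,216). The next crop checks it and the station.

```bash
python3 - <<'E'
from h import *
t=cv2.imread('pics/t0.png');s=cv2.imread('pics/s0.png')
def c(im,x,y,w,h): return cv2.resize(im[y:y+h,x:x+w],(400,300),interpolation=cv2.INTER_CUBIC)
o=np.vstack([np.hstack([c(t,360,180,80,60),c(t,150,165,120,90)]),np.hstack([c(s,206,140,80,60),c(s,385,175,160,120)])])
cv2.imwrite('pics/c0.png',o)
hsv=cv2.cvtColor(t,cv2.COLOR_BGR2HSV)
for f,im in(('t0',t),('s0',s)):
    hsv=cv2.cvtColor(im,cv2.COLOR_BGR2HSV)
    m=cv2.inRange(hsv,(12,100,100),(28,230,255))
    n,l,st,ce=cv2.connectedComponentsWithStats(m)
    for i in range(1,n):
        if 40<st[i,4]<900:
            pts=np.argwhere(l==i)[:,::-1].astype(np.float32); r=cv2.minAreaRect(pts)
            print(f,st[i],np.round(ce[i],1),np.round(r[1],1),np.round(r[2]),np.median(hsv[l==i],0))
E
```

```text
t0 [340 118  36  20 269] [355.4 128.8] [37.3 16.9] 19.0 [ 18. 144. 218.]
t0 [383 125   6  15  72] [385.4 133. ] [14.  5.] 90.0 [ 18. 142. 221.]
t0 [383 152  11  28 118] [387.7 165.6] [28.4  4.2] 75.0 [ 13. 185. 245.]
t0 [419 171  31  24 255] [436.3 182.8] [37.2  9.4] 37.0 [ 14. 192. 245.]
t0 [336 198  22  14 204] [346.7 204.4] [21.5 11.1] 18.0 [ 19.  148.  221.5]
t0 [381 202  33  29 363] [398.5 216.2] [39.8 11.2] 39.0 [ 20. 147. 237.]
t0 [355 241  15  21 203] [362.3 251.3] [11.6 20.6] 27.0 [ 21. 144. 238.]
t0 [314 260  13  41 322] [319.9 282.2] [11.3 40.4] 5.0 [ 15. 186. 245.]
t0 [611 298  29  76 589] [623.7 322. ] [75.7 27.5] 83.0 [ 17. 108. 158.]
s0 [ 90   0  68  59 370] [124.6  29.7] [ 7.6 85.1] 49.0 [ 17. 109. 153.]
s0 [316   0  52  15 355] [351.5   5.3] [14. 51.] 90.0 [ 17. 110. 167.]
s0 [ 75  28  23  19 192] [85.6 36.8] [21.3 15.1] 50.0 [ 17. 110. 169.]
s0 [128  66  53  50 222] [155.   91.4] [ 3.7 70.7] 46.0 [ 17. 108. 149.]
s0 [111  92  20  23 156] [121.1 101.9] [26.6 12.6] 60.0 [ 17.  109.5 173. ]
s0 [203 123  26  29 220] [214.1 137.1] [ 9.  35.3] 38.0 [ 12. 182. 151.]
s0 [291 154  22  20 285] [302.  163.3] [15.7 22.8] 63.0 [ 19. 164. 225.]
s0 [236 157  19  40 426] [246. 175.] [40.  12.6] 74.0 [ 21. 163. 246.]
s0 [278 199  22  23 332] [288.5 209.8] [26.9 15.6] 45.0 [ 18.5 166.  214. ]
s0 [182 252  17  20 148] [190.3 260.9] [ 8.2 21.2] 37.0 [ 20.  165.  235.5]
s0 [492 257  11  10  43] [497.3 261.4] [ 3.4 12.6] 41.0 [ 18. 163. 120.]
s0 [200 265  38  43 576] [219.  285.3] [45.2 29.5] 27.0 [ 20. 167. 238.]
```

View pics/c0.png

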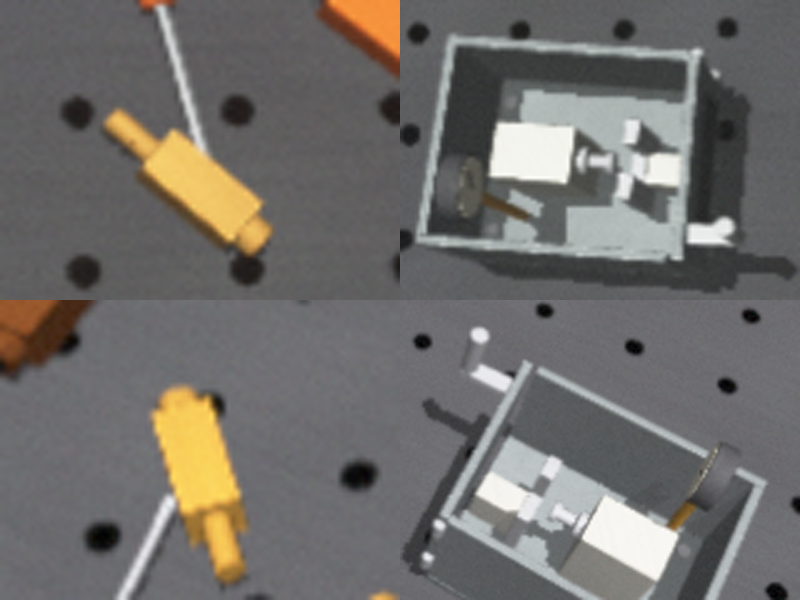

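The crop confirms my choice: brass colour, long thin nose to the upper left in top view. The screwdriver tip lies at top px (400.6,210), close to the body's side near the front, so I'll grip behind the middle. The station rim and the handle bar top, at crop (725,225), are visible.

```bash
python3 - <<'E'
from h import *
f=lambda cx,cy:(150+(cx-400)/3.3333,165+cy/3.3333)
P=[onz('t0',*f(*c),.13) for c in((450,37),(698,53),(684,257),(418,241))]
print(np.round(P,4)); print([round(np.linalg.norm(P[i]-P[(i+1)%4]),4) for i in range(4)])
g=lambda cx,cy:(385+(cx-400)/2.5,175+(cy-300)/2.5)
print('scene rim', [np.round(onz('s0',*g(*c),.13),4) for c in((765,483),(528,363),(440,515))])
print('handle tri',tri(('t0',*f(727,224)),('s0',*g(480,332))),onz('t0',*f(727,224),.17),onz('s0',*g(480,332),.17))
ft=lambda cx,cy:(360+cx/5,180+cy/5); fs=lambda cx,cy:(206+cx/5,140+(cy-300)/5)
print('body top', [np.round(onz('t0',*ft(*c),.032),4) for c in((176,130),(264,204),(228,246),(138,172))])
print('nose tip',onz('t0',*ft(110,116),.016),'tail',onz('t0',*ft(262,242),.016))
print('s body c',onz('s0',*fs(197,460),.032),'nose',onz('s0',*fs(231,570),.016),'tail',onz('s0',*fs(180,398),.022))
print('screwtip',onz('t0',*ft(203,150),.004),onz('s0',*fs(168,500),.004))
E
```

```text
[[0.6752 0.3642 0.13  ]
 [0.6577 0.1496 0.13  ]
 [0.4844 0.1556 0.13  ]
 [0.4997 0.3785 0.13  ]]
[np.float64(0.2153), np.float64(0.1734), np.float64(0.2234), np.float64(0.1761)]
scene rim [array([0.5036, 0.3816, 0.13  ]), array([0.4859, 0.1637, 0.13  ]), array([0.6597, 0.1522, 0.13  ])]
handle tri (array([0.50485996, 0.11515081, 0.17022403]), [np.float64(0.0019809056508536863), np.float64(0.0019809056508536932)]) [0.50546081 0.11327606 0.17      ] [0.50389947 0.11697262 0.17      ]
body top [array([ 0.6   , -0.3048,  0.032 ]), array([ 0.5538, -0.3556,  0.032 ]), array([ 0.5286, -0.3324,  0.032 ]), array([ 0.5744, -0.2804,  0.032 ])]
nose tip [ 0.61268523 -0.26749926  0.016     ] tail [ 0.53309565 -0.35669176  0.016     ]
s body c [ 0.57217146 -0.31273375  0.032     ] nose [ 0.61401445 -0.26581838  0.016     ] tail [ 0.53652167 -0.35050736  0.022     ]
screwtip [ 0.59297172 -0.32615732  0.004     ] [ 0.58692778 -0.32724392  0.004     ]
```

```bash
cat >> h.py <<'E'
def plan(p,yaw):
    s=arm.get_state(); A=Rt(); B=R.from_euler('xyz',[np.pi,0,yaw]).as_matrix()
    print('t',round(float(s['time_s']),2),'pos',np.round(s['eef_pos'],4),'rot',np.round(s['eef_rot'],3),'q',np.round(s['q'],2),'F',np.round(s['force'],1),'w',round(float(s['grip_width']),4))
    print('turn',np.round(R.from_matrix(A.T@B).as_rotvec(),3),'shift now',np.round(A.T@(np.array(p)-s['eef_pos']),4),'shift after turn',np.round(B.T@(np.array(p)-s['eef_pos']),4))
E
echo ok
```

```text
ok
```

>>> drive_tool([
  [0, 0, 0, 0, 0, 0.127, 0.085],
  [0, 0, 0, 0, 0, 0.127, 0.085],
  [0, 0, 0, 0, 0, 0.127, 0.085],
  [0.0195, -0.0445, 0, 0, 0, 0, 0.085],
  [0.0195, -0.0445, 0, 0, 0, 0, 0.085],
], squeeze=40)

```text
time_s: 0.65
eef_pos: [0.2073, -0.442, 0.2997]
eef_rot: [-3.139, 0.006, -0.106]
force: [1.3, 0.6, 0.5]
grip_width: 0.0848
```

>>> drive_tool([
  [0.0195, -0.0445, 0, 0, 0, 0, 0.085],
  [0.0195, -0.0445, 0, 0, 0, 0, 0.085],
  [0.0195, -0.0445, 0, 0, 0, 0, 0.085],
  [0.0195, -0.0445, 0, 0, 0, 0, 0.085],
  [0.0195, -0.0445, 0, 0, 0, 0, 0.085],
])

```text
time_s: 1.15
eef_pos: [0.3294, -0.2239, 0.2983]
eef_rot: [-3.139, 0.007, -0.111]
force: [0.8, -0.5, -0.3]
grip_width: 0.0848
```

```bash
python3 -c "
from h import *
plan([.505,.115,.27],-.077)"
```

```text
t 1.15 pos [ 0.3294 -0.2239  0.2983] rot [-3.139  0.007 -0.111] q [ 0.76  0.01 -0.21  1.88  0.    1.26 -1.13] F [ 0.8 -0.5 -0.3] w 0.0848
turn [-0.003  0.007 -0.034] shift now [ 0.1371 -0.3562  0.0282] shift after turn [ 0.149  -0.3514  0.0283]
```

>>> drive_tool([
  [0.018, -0.044, 0, 0, 0, -0.034, 0.085],
  [0.018, -0.044, 0, 0, 0, 0, 0.085],
  [0.018, -0.044, 0, 0, 0, 0, 0.085],
  [0.018, -0.044, 0, 0, 0, 0, 0.085],
  [0.018, -0.044, 0, 0, 0, 0, 0.085],
])

```text
time_s: 1.65
eef_pos: [0.4392, -0.0027, 0.2982]
eef_rot: [-3.141, 0.005, -0.077]
force: [0.8, 0.4, -0.2]
grip_width: 0.0852
```

>>> drive_tool([
  [0.018, -0.044, 0, 0, 0, 0, 0.085],
  [0.018, -0.044, 0, 0, 0, 0, 0.085],
  [0.018, -0.044, 0, 0, 0, 0, 0.085],
  [0, 0, 0, 0, 0, 0, 0.085],
])

```text
time_s: 2.05
eef_pos: [0.5048, 0.1376, 0.2971]
eef_rot: [-3.135, 0.005, -0.067]
force: [0.1, 0.5, 0.9]
grip_width: 0.0849
```

```bash
python3 -c "
from h import *
plan([.505,.115,.209],-.077)
im=snap('wrist','w1'); print([proj('w1',p) for p in ((.505,.115,.17),(.661,.152,.13),(.572,.1627,.13))])"
```

```text
t 2.05 pos [0.5048 0.1376 0.2971] rot [-3.135  0.005 -0.067] q [ 0.16  0.32 -0.59  1.58  0.17  1.31 -2.09] F [0.1 0.5 0.9] w 0.0849
turn [-0.006  0.006  0.01 ] shift now [0.0022 0.0231 0.088 ] shift after turn [0.0019 0.0225 0.0881]
[array([356.242187  , 213.81054463]), array([286.76420327, -21.78508544]), array([284.65921872, 116.29829273])]
```

View pics/w1.png

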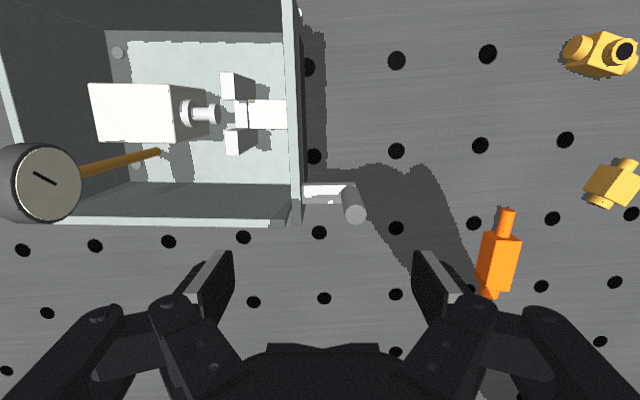

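The wrist view shows the handle bar top at (354,213), against a prediction of (356,214). The slotted stop plate is at (235,112), and the door is shut with its top edge at about x = 293. Nothing blocks the descent onto the bar.

>>> drive_tool([
  [0.002, 0.012, 0.025, 0, 0, 0, 0.085],
  [0, 0.01, 0.025, 0, 0, 0, 0.085],
  [0, 0, 0.025, 0, 0, 0, 0.085],
  [0, 0, 0.012, 0, 0, 0, 0.085],
  [0, 0, 0, 0, 0, 0, 0.085],
])

```text
time_s: 2.6
eef_pos: [0.5038, 0.1058, 0.2069]
eef_rot: [3.139, 0.006, -0.076]
force: [-0.3, -0.4, -0.3]
grip_width: 0.0851
```

```bash
python3 -c "
from h import *
plan([.505,.115,.209],-.077)"
```

```text
t 2.6 pos [0.5038 0.1058 0.2069] rot [ 3.139  0.006 -0.076] q [ 0.19  0.38 -0.56  1.73  0.22  1.1  -2.08] F [-0.3 -0.4 -0.3] w 0.0851
turn [0.003 0.006 0.001] shift now [ 0.0005 -0.0092 -0.0021] shift after turn [ 0.0005 -0.0093 -0.0021]
```

>>> drive_tool([
  [0.001, -0.009, -0.001, 0, 0.006, 0, 0.05],
  [0, 0, 0, 0, 0, 0, 0.01],
  [0, 0, 0, 0, 0, 0, 0.008],
  [0, 0, 0, 0, 0, 0, 0.005],
  [0, 0, 0, 0, 0, 0, 0.005],
])

```text
time_s: 3.1
eef_pos: [0.5076, 0.116, 0.2124]
eef_rot: [3.14, -0.007, -0.076]
force: [1.2, 0.1, -3.5]
grip_width: 0.0151
```

>>> drive_tool([
  [0, 0, 0, 0, 0, 0, 0.005],
  [0, 0, 0, 0, 0, 0, 0.005],
  [0, 0, 0, 0, 0, 0, 0.005],
  [0, 0, 0, 0, 0, 0, 0.005],
])

```text
time_s: 3.5
eef_pos: [0.5076, 0.1159, 0.2123]
eef_rot: [3.14, -0.007, -0.076]
force: [0.4, 0.5, -0.1]
grip_width: 0.0146
```

```bash
python3 -c "
from h import *
plan([.505,.115,.209],-.077)
im=snap('scene','s1');snap('top','t1')
cv2.imwrite('pics/c1.png',cv2.resize(cv2.imread('pics/s1.png')[140:290,360:560],None,fx=3,fy=3))"
```

```text
t 3.5 pos [0.5076 0.1159 0.2123] rot [ 3.14  -0.007 -0.076] q [ 0.18  0.37 -0.56  1.72  0.22  1.11 -2.1 ] F [ 0.4  0.5 -0.1] w 0.0146
turn [ 0.001 -0.007  0.001] shift now [-0.0025  0.0011  0.0033] shift after turn [-0.0025  0.0011  0.0033]
```

Pinched at 14.6 mm on the 16 mm bar. Now I swing the door; rotating the tool with it keeps the rows constant.

>>> drive_tool([
  [0.0025, 0.0075, 0, 0, 0, -0.05, 0.005],
  [0.0055, 0.015, 0, 0, 0, -0.1, 0.005],
  [0.0055, 0.015, 0, 0, 0, -0.1, 0.005],
])

```text
time_s: 3.9
eef_pos: [0.5209, 0.0806, 0.2124]
eef_rot: [3.14, -0.007, 0.186]
force: [2.6, 0.4, -1.7]
grip_width: 0.0146
```

```bash
cat >> h.py <<'E'
def door(H=(.661,.152)):
    s=arm.get_state(); r=np.array(s['eef_pos'][:2])-H; c=.0986*0+np.arctan2(-.0331,-.157)
    a=(np.arctan2(r[1],r[0])-c)%(2*np.pi); A=Rt()
    a=a if a<4 else a-2*np.pi
    t=np.array([-r[1],r[0],0])/np.linalg.norm(r); ce=-np.array([r[0],r[1],0])/np.linalg.norm(r)
    print('t',round(float(s['time_s']),2),'door',round(a,3),'r',round(np.linalg.norm(r),4),'z',round(float(s['eef_pos'][2]),4),'yaw',np.round(s['eef_rot'],3),'q',np.round(s['q'],2),'F',np.round(s['force'],1),'w',np.round(s['grip_width'],4))
    print('tangent tool',np.round(A.T@t,3),'centripetal',np.round(A.T@ce,3))
E
python3 -c "
from h import *
door()"
```

```text
t 3.9 door 0.263 r 0.1573 z 0.2124 yaw [ 3.14  -0.007  0.186] q [ 0.27  0.39 -0.6   1.7   0.25  1.11 -1.78] F [ 2.6  0.4 -1.7] w 0.0146
tangent tool [0.282 0.96  0.004] centripetal [ 0.959 -0.282  0.007]
```

>>> drive_tool([
  [0.0055, 0.015, 0, 0, 0, -0.1, 0.005],
  [0.0055, 0.015, 0, 0, 0, -0.1, 0.005],
  [0.0055, 0.015, 0, 0, 0, -0.1, 0.005],
  [0.0055, 0.015, 0, 0, 0, -0.1, 0.005],
])

```text
time_s: 4.3
eef_pos: [0.5628, 0.0296, 0.2124]
eef_rot: [3.139, -0.008, 0.599]
force: [1.1, 1.5, -1.7]
grip_width: 0.0146
```

```bash
python3 -c "
from h import *
door()"
```

```text
t 4.3 door 0.687 r 0.1569 z 0.2124 yaw [ 3.139 -0.008  0.599] q [ 0.39  0.48 -0.65  1.6   0.31  1.16 -1.31] F [ 1.1  1.5 -1.7] w 0.0146
tangent tool [0.292 0.957 0.005] centripetal [ 0.957 -0.292  0.007]
```

>>> drive_tool([
  [0.0055, 0.015, 0, 0, 0, -0.1, 0.005],
  [0.0055, 0.015, 0, 0, 0, -0.1, 0.005],
  [0.0055, 0.015, 0, 0, 0, -0.1, 0.005],
  [0.0055, 0.015, 0, 0, 0, -0.1, 0.005],
  [0.0055, 0.015, 0, 0, 0, -0.1, 0.005],
])

```text
time_s: 4.8
eef_pos: [0.6374, -0.0028, 0.2124]
eef_rot: [3.139, -0.01, 1.116]
force: [-0.4, 2.7, 1.3]
grip_width: 0.015
```

```bash
python3 -c "
from h import *
door()"
```

```text
t 4.8 door 1.211 r 0.1566 z 0.2124 yaw [ 3.139 -0.01   1.116] q [ 0.42  0.65 -0.73  1.37  0.43  1.27 -0.78] F [-0.4  2.7  1.3] w 0.015
tangent tool [0.298 0.954 0.005] centripetal [ 0.954 -0.298  0.009]
```

>>> drive_tool([
  [0.0055, 0.015, 0, 0, 0, -0.1, 0.005],
  [0.0055, 0.015, 0, 0, 0, -0.1, 0.005],
  [0.0055, 0.015, 0, 0, 0, -0.1, 0.005],
  [0.0055, 0.015, 0, 0, 0, -0.1, 0.005],
  [0.0055, 0.015, 0, 0, 0, -0.1, 0.005],
])

```text
time_s: 5.3
eef_pos: [0.7179, 0.006, 0.2125]
eef_rot: [3.139, -0.012, 1.634]
force: [-1.5, 1.8, 1.5]
grip_width: 0.0148
```

>>> drive_tool([
  [0.0025, 0.0075, 0, 0, 0, -0.05, 0.005],
  [0, 0, 0, 0, 0, 0, 0.005],
  [0, 0, 0, 0, 0, 0, 0.085],
  [0, 0, 0, 0, 0, 0, 0.085],
  [0, 0, 0, 0, 0, 0, 0.085],
])

```text
time_s: 5.8
eef_pos: [0.7262, 0.0091, 0.2118]
eef_rot: [3.139, -0.013, 1.684]
force: [-0.1, 0.2, 0.4]
grip_width: 0.0576
```

```bash
python3 -c "
from h import *
door()"
```

```text
t 5.8 door 1.791 r 0.1571 z 0.2118 yaw [ 3.139 -0.013  1.684] q [ 0.33  0.86 -0.8   1.04  0.57  1.44 -0.23] F [-0.1  0.2  0.4] w 0.0576
tangent tool [0.31  0.951 0.006] centripetal [ 0.951 -0.31   0.012]
```

>>> drive_tool([
  [0, 0, 0, 0, 0, 0, 0.085],
  [0, 0, -0.03, 0, 0, 0, 0.085],
  [0, 0, -0.03, 0, 0, 0, 0.085],
  [0, 0, -0.03, 0, 0, 0, 0.085],
  [0, 0, 0, 0, 0, 0, 0.085],
])

```text
time_s: 6.3
eef_pos: [0.7243, 0.006, 0.3032]
eef_rot: [-3.139, -0.012, 1.682]
force: [0.4, 0.0, 0.1]
grip_width: 0.0851
```

>>> drive_tool([
  [0, 0, 0, 0, 0, 0.14, 0.085],
  [0, 0, 0, 0, 0, 0.14, 0.085],
  [0, 0, 0, 0, 0, 0.14, 0.085],
  [0, 0, 0, 0, 0, 0.14, 0.085],
  [0, 0, 0, 0, 0, 0.14, 0.085],
])

```text
time_s: 6.8
eef_pos: [0.7233, 0.0054, 0.3022]
eef_rot: [-3.132, -0.006, 0.953]
force: [-0.1, 0.6, 0.7]
grip_width: 0.0847
```

```bash
python3 -c "
from h import *
plan([.556,-.329,.22],.841)"
```

```text
t 6.8 pos [0.7233 0.0054 0.3022] rot [-3.132 -0.006  0.953] q [ 0.26  0.78 -0.68  0.88  0.45  1.6  -0.87] F [-0.1  0.6  0.7] w 0.0847
turn [-0.01  -0.006  0.112] shift now [-0.37    0.0581  0.0793] shift after turn [-0.3608  0.0983  0.0822]
```

>>> drive_tool([
  [0, 0, 0, 0, 0, 0.112, 0.085],
  [-0.044, 0.012, 0.01, 0, 0, 0, 0.085],
  [-0.044, 0.012, 0.01, 0, 0, 0, 0.085],
  [-0.044, 0.012, 0.01, 0, 0, 0, 0.085],
  [-0.044, 0.012, 0.01, 0, 0, 0, 0.085],
])

```text
time_s: 7.3
eef_pos: [0.6394, -0.1484, 0.2558]
eef_rot: [-3.126, -0.011, 0.852]
force: [0.8, -0.7, 0.6]
grip_width: 0.0848
```

>>> drive_tool([
  [-0.044, 0.012, 0.01, 0, 0, 0, 0.085],
  [-0.044, 0.012, 0.01, 0, 0, 0, 0.085],
  [-0.044, 0.012, 0.01, 0, 0, 0, 0.085],
  [-0.044, 0.012, 0, 0, 0, 0, 0.085],
  [0, 0, 0, 0, 0, 0, 0.085],
])

```text
time_s: 7.8
eef_pos: [0.5456, -0.3289, 0.2158]
eef_rot: [-3.121, 0.002, 0.836]
force: [-0.8, -0.4, -0.4]
grip_width: 0.0848
```

```bash
python3 -c "
from h import *
plan([.556,-.329,.16],.841)
im=snap('wrist','w2');snap('top','t2')
cv2.imwrite('pics/c2.png',np.hstack([cv2.resize(cv2.imread('pics/w2.png'),(480,300)),cv2.resize(cv2.imread('pics/t2.png')[150:270,140:268],(320,300))]))
c=np.array([.5655,-.3185,0]);e=np.array([.667,.745,0]);n=np.array([-.745,.667,0])
print([np.round(proj('w2',c+a*e+b*n+[0,0,z])) for a,b,z in((.035,.016,.032),(.035,-.016,.032),(-.035,-.016,.032),(-.035,.016,.032),(.069,0,.016))])
s=cv2.cvtColor(im,cv2.COLOR_RGB2HSV)
n_,l,st,ce=cv2.connectedComponentsWithStats(cv2.inRange(s,(15,90,90),(28,230,255)))
for i in range(1,n_):
  if st[i,4]>800: print(st[i],ce[i])
"
```

```text
t 7.8 pos [ 0.5456 -0.3289  0.2158] rot [-3.121e+00  2.000e-03  8.360e-01] q [ 0.92  0.65 -0.67  1.34  0.39  1.3  -0.49] F [-0.8 -0.4 -0.4] w 0.0848
turn [-0.021  0.002 -0.005] shift now [0.007  0.009  0.0556] shift after turn [0.0068 0.0078 0.0558]
[array([317., 128.]), array([356., 128.]), array([354., 209.]), array([318., 209.]), array([336.,  85.])]
[ 428    0   64   57 1510] [457.3         24.67417219]
[ 320   84   39  140 4233] [338.38506969 159.62981337]
[ 128  123   76   48 2562] [163.9941452  145.55425449]
[ 498  153   49   91 3052] [520.65498034 194.60550459]
```

View pics/c2.png

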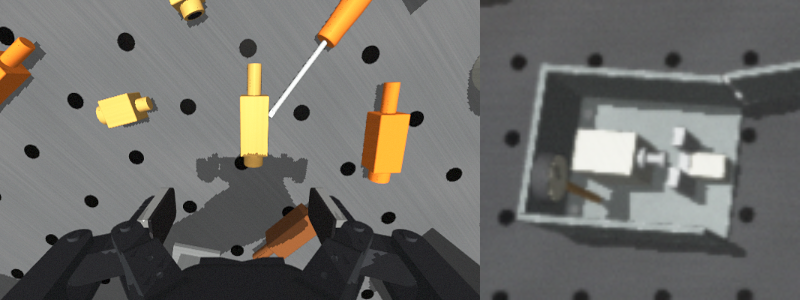

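The wrist view shows the fitting's body at crop x 240–269, y 95–155, with the nose up and the screwdriver tip at (272,115) off its front right side. The brown piece is well behind at (285,235). The top view shows the door wide open. Descending on the rear half of the body.

>>> drive_tool([
  [0, 0, 0, -0.021, 0, -0.005, 0.085],
  [0.003, 0.005, 0.03, 0, 0, 0, 0.085],
  [0.003, 0.004, 0.03, 0, 0, 0, 0.085],
  [0, 0, 0.02, 0, 0, 0, 0.085],
  [0, 0, 0, 0, 0, 0, 0.085],
])

```text
time_s: 8.4
eef_pos: [0.5673, -0.3095, 0.1376]
eef_rot: [3.135, -0.015, 0.868]
force: [-0.5, 0.2, 0.7]
grip_width: 0.0852
```

```bash
python3 -c "
from h import *
plan([.5577,-.3304,.078],.841)
im=snap('wrist','w3')
s=cv2.cvtColor(im,cv2.COLOR_RGB2HSV)
m=cv2.inRange(s,(15,90,90),(28,230,255))
n_,l,st,ce=cv2.connectedComponentsWithStats(m)
c=np.array([.567,-.320,0]);e=np.array([.667,.745,0]);n=np.array([-.745,.667,0])
print([np.round(proj('w3',c+a*e+b*n+[0,0,z])) for a,b,z in((.035,.016,.032),(.035,-.016,.032),(-.035,-.016,.032),(-.035,.016,.032),(.069,0,.016))])
for i in range(1,n_):
  if st[i,4]>800 and abs(ce[i][0]-335)<40:
    print(st[i],ce[i])
    for r in range(st[i,1],st[i,1]+st[i,3],8):
      x=np.where(l[r]==i)[0]; print(r,x.min(),x.max(),end=' | ')
"
```

```text
t 8.4 pos [ 0.5673 -0.3095  0.1376] rot [ 3.135 -0.015  0.868] q [ 0.88  0.72 -0.65  1.43  0.45  1.13 -0.54] F [-0.5  0.2  0.7] w 0.0852
turn [ 0.006 -0.015  0.027] shift now [-0.023   0.0058  0.0593] shift after turn [-0.022   0.0068  0.0596]
[array([307., 189.]), array([360., 191.]), array([354., 292.]), array([306., 291.]), array([335., 131.])]
[ 306  130   54  178 7318] [331.70593058 224.77466521]
130 323 344 | 138 322 347 | 146 322 346 | 154 322 346 | 162 321 345 | 170 321 345 | 178 321 345 | 186 308 357 | 194 307 359 | 202 307 359 | 210 307 358 | 218 307 357 | 226 307 357 | 234 307 357 | 242 307 356 | 250 307 356 | 258 306 355 | 266 306 355 | 274 306 354 | 282 306 354 | 290 307 353 | 298 313 344 | 306 322 337 |
```

Prediction and mask agree within 1 px. Correcting the sideways drift before the final descent.

>>> drive_tool([
  [-0.022, 0.006, 0, 0.006, -0.015, 0.027, 0.085],
  [0, 0, 0, 0, 0, 0, 0.085],
  [0, 0, 0.02, 0, 0, 0, 0.085],
  [0, 0, 0, 0, 0, 0, 0.085],
])

```text
time_s: 8.85
eef_pos: [0.5614, -0.3323, 0.1252]
eef_rot: [3.128, -0.002, 0.84]
force: [-0.8, 0.1, -0.4]
grip_width: 0.085
```

```bash
python3 -c "
from h import *
plan([.5577,-.3304,.078],.841)"
```

```text
t 8.85 pos [ 0.5614 -0.3323  0.1252] rot [ 3.128e+00 -2.000e-03  8.400e-01] q [ 0.89  0.74 -0.63  1.43  0.46  1.11 -0.54] F [-0.8  0.1 -0.4] w 0.085
turn [ 0.013 -0.002 -0.001] shift now [-0.0011 -0.0047  0.0471] shift after turn [-0.001  -0.0041  0.0472]
```

>>> drive_tool([
  [-0.001, -0.004, 0, 0.013, -0.002, 0, 0.085],
  [0, 0, 0.02, 0, 0, 0, 0.085],
  [0, 0, 0.02, 0, 0, 0, 0.085],
  [0, 0, 0, 0, 0, 0, 0.085],
])

```text
time_s: 9.25
eef_pos: [0.5604, -0.3322, 0.0914]
eef_rot: [3.133, -0.002, 0.837]
force: [-0.0, -0.3, 0.5]
grip_width: 0.0849
```

```bash
python3 -c "
from h import *
plan([.5577,-.3304,.078],.841)"
```

```text
t 9.25 pos [ 0.5604 -0.3322  0.0914] rot [ 3.133e+00 -2.000e-03  8.370e-01] q [ 0.88  0.78 -0.61  1.45  0.48  1.06 -0.56] F [-0.  -0.3  0.5] w 0.0849
turn [ 0.009 -0.002 -0.004] shift now [-0.0005 -0.0034  0.0134] shift after turn [-0.0004 -0.0033  0.0134]
```

>>> drive_tool([
  [0, -0.005, 0.006, 0.01, 0, 0, 0.085],
  [0, 0, 0.008, 0, 0, 0, 0.085],
  [0, 0, 0, 0, 0, 0, 0.085],
])

```text
time_s: 9.55
eef_pos: [0.5582, -0.3292, 0.0803]
eef_rot: [3.139, -0.004, 0.837]
force: [-0.5, -0.2, -0.1]
grip_width: 0.0852
```

```bash
python3 -c "
from h import *
plan([.5577,-.3304,.078],.841)"
```

```text
t 9.55 pos [ 0.5582 -0.3292  0.0803] rot [ 3.139 -0.004  0.837] q [ 0.88  0.79 -0.61  1.47  0.49  1.04 -0.57] F [-0.5 -0.2 -0.1] w 0.0852
turn [ 0.002 -0.004 -0.004] shift now [-0.0012  0.0005  0.0023] shift after turn [-0.0012  0.0005  0.0023]
```

Good. Close firmly (80 N).

>>> drive_tool([
  [0, 0, 0.002, 0, 0, 0, 0.045],
  [0, 0, 0, 0, 0, 0, 0.03],
  [0, 0, 0, 0, 0, 0, 0.02],
  [0, 0, 0, 0, 0, 0, 0.02],
  [0, 0, 0, 0, 0, 0, 0.02],
], squeeze=80)

```text
time_s: 10.05
eef_pos: [0.559, -0.3292, 0.0801]
eef_rot: [3.137, -0.004, 0.837]
force: [0.3, -0.6, -3.7]
grip_width: 0.0306
```

>>> drive_tool([
  [0, 0, 0, 0, 0, 0, 0.02],
  [0, 0, 0, 0, 0, 0, 0.02],
  [0, 0, -0.02, 0, 0, 0, 0.02],
  [0, 0, -0.03, 0, 0, 0, 0.02],
  [0, 0, -0.03, 0, 0, 0, 0.02],
])

```text
time_s: 10.55
eef_pos: [0.5523, -0.3277, 0.152]
eef_rot: [-3.126, 0.002, 0.838]
force: [0.3, 0.9, -4.7]
grip_width: 0.0305
```

>>> drive_tool([
  [0, 0, -0.03, 0, 0, 0, 0.02],
  [0, 0, -0.03, 0, 0, 0, 0.02],
  [0, 0, 0, 0, 0, 0, 0.02],
])

```text
time_s: 10.85
eef_pos: [0.5529, -0.3285, 0.2144]
eef_rot: [-3.126, 0.002, 0.838]
force: [2.0, 0.1, -3.0]
grip_width: 0.0306
```

```bash
python3 -c "
from h import *
plan([.56,.02,.2],1.494)
im=snap('wrist','w4');snap('top','t4')
cv2.imwrite('pics/c4.png',cv2.resize(cv2.imread('pics/w4.png')[60:360],(640,300)))"
```

```text
t 10.85 pos [ 0.5529 -0.3285  0.2144] rot [-3.126e+00  2.000e-03  8.380e-01] q [ 0.91  0.66 -0.67  1.33  0.4   1.3  -0.5 ] F [ 2.   0.1 -3. ] w 0.0306
turn [-0.016 -0.003 -0.656] shift now [ 0.2638 -0.2276  0.0174] shift after turn [ 0.348  -0.0196  0.0144]
```

View pics/c4.png

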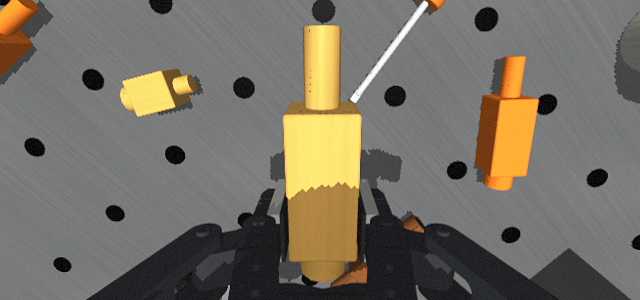

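Held straight: nose up the picture, grip 30.6 mm, bystanders undisturbed. Moving to the front of the doorway.

>>> drive_tool([
  [0, 0, 0, 0, 0, -0.131, 0.02],
  [0, 0, 0, 0, 0, -0.131, 0.02],
  [0, 0, 0, 0, 0, -0.131, 0.02],
  [0, 0, 0, 0, 0, -0.131, 0.02],
  [0, 0, 0, -0.01, 0, -0.131, 0.02],
])

```text
time_s: 11.45
eef_pos: [0.5424, -0.3258, 0.1917]
eef_rot: [-3.103, -0.02, 1.521]
force: [-0.3, 0.8, -4.2]
grip_width: 0.0303
```

```bash
python3 -c "
from h import *
plan([.562,.032,.21],1.494)
K,k,T=cam('w4')
import numpy as np
A=R.from_euler('xyz',[-3.126,.002,.838]).as_matrix(); p=np.array([.5529,-.3285,.2144])
for a in ((.081,0,.064),(.047,.016,.048),(.047,-.016,.048),(-.023,.016,.048)): print(a,np.round(proj('w4',p+A@np.array(a))-[0,60]))
# station edges in w1 at high zoom
c=cv2.imread('pics/w1.png')[60:240,60:380]; cv2.imwrite('pics/c5.png',cv2.resize(c,(800,450),interpolation=cv2.INTER_CUBIC))
"
```

```text
t 11.45 pos [ 0.5424 -0.3258  0.1917] rot [-3.103 -0.02   1.521] q [ 0.99  0.72 -0.81  1.36  0.5   1.32  0.11] F [-0.3  0.8 -4.2] w 0.0303
turn [-0.039 -0.019  0.027] shift now [ 0.3586  0.0012 -0.0113] shift after turn [ 0.3582 -0.0079 -0.0183]
(0.081, 0, 0.064) [323.  27.]
(0.047, 0.016, 0.048) [363. 115.]
(0.047, -0.016, 0.048) [282. 115.]
(-0.023, 0.016, 0.048) [357. 263.]
```

View pics/c5.png

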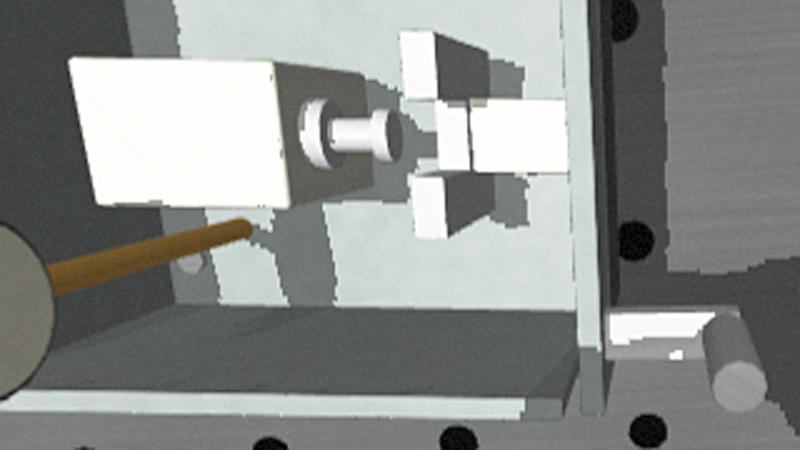

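The crop shows the plate top pieces with front edges (434,31)–(439,100) and (443,175)–(447,239), and the housing top with front edge (274,62)–(290,208). I get the station pose from these.

```bash
python3 -c "
from h import *
f=lambda x,y:(60+x/2.5,60+y/2.5)
obs=[((434,31),.094,(45,-35)),((439,100),.094,(45,-13)),((443,175),.094,(45,13)),((447,239),.094,(45,35)),((400,31),.094,(57,-35)),((416,238),.094,(57,35)),((274,62),.095,(100,-25)),((290,208),.095,(100,25)),((470,98),.052,(45,-14)),((472,172),.052,(45,14)),((564,98),.052,(4.,-14))]
W=np.array([onz('w1',*f(*o),z)[:2] for o,z,_ in obs]); S=np.array([s for *_,s in obs])/1000
from scipy.optimize import least_squares
def fun(p): c,s=np.cos(p[2]),np.sin(p[2]); return (S@np.array([[c,s],[-s,c]])+p[:2]-W)
r=least_squares(lambda p:fun(p).ravel(),[.572,.163,1.494])
print(np.round(r.x,4)); print(np.round(fun(r.x)*1000,1).tolist())
O=r.x[:2];ps=r.x[2];e=np.array([np.cos(ps),np.sin(ps)])
print('tcp pre',O-.131*e,'home',O+(.045-.047)*e)
plan([*(O-.131*e),.2],ps)
"
```

```text
[0.5711 0.1645 1.4916]
[[0.2, 0.2], [0.2, 0.3], [-0.6, -0.0], [0.1, -0.2], [0.4, 0.8], [-0.1, 0.6], [0.6, 0.5], [-0.5, -0.3], [-0.1, 1.0], [0.5, -0.0], [-0.8, -2.8]]
tcp pre [0.56072484 0.03387386] home [0.57092603 0.16246988]
t 11.45 pos [ 0.5424 -0.3258  0.1917] rot [-3.103 -0.02   1.521] q [ 0.99  0.72 -0.81  1.36  0.5   1.32  0.11] F [-0.3  0.8 -4.2] w 0.0303
turn [-0.039 -0.019  0.029] shift now [ 3.602e-01  2.000e-04 -1.300e-03] shift after turn [ 0.36   -0.0101 -0.0083]
```

Station pose: origin (0.5711, 0.1645), yaw 1.4916, residuals mostly under 1 mm and the worst 2.8 mm. It agrees with the first estimate.

>>> drive_tool([
  [0, 0, -0.008, -0.039, -0.019, 0.029, 0.02],
  [0.043, -0.001, 0, 0, 0, 0, 0.02],
  [0.043, -0.001, 0, 0, 0, 0, 0.02],
  [0.043, -0.001, 0, 0, 0, 0, 0.02],
  [0.043, -0.001, 0, 0, 0, 0, 0.02],
])

```text
time_s: 11.95
eef_pos: [0.5421, -0.1618, 0.1803]
eef_rot: [-3.115, -0.001, 1.472]
force: [1.3, -0.1, -4.3]
grip_width: 0.0304
```

>>> drive_tool([
  [0.043, -0.001, 0, 0, 0, 0, 0.02],
  [0.043, -0.001, 0, 0, 0, 0, 0.02],
  [0.043, -0.001, 0, 0, 0, 0, 0.02],
  [0, 0, 0, 0, 0, 0, 0.02],
])

```text
time_s: 12.35
eef_pos: [0.5434, -0.0192, 0.1696]
eef_rot: [-3.095, -0.009, 1.485]
force: [-0.9, 1.3, -4.2]
grip_width: 0.0303
```

```bash
cat >> h.py <<'E'
O=np.array([.5711,.1645]); PS=1.4916
def st():
    s=arm.get_state(); c,k=np.cos(PS),np.sin(PS); M=np.array([[c,k],[-k,c]])
    A=Rt(); Q=np.array([[c,k,0],[-k,c,0],[0,0,1]])
    f=lambda a:np.round((lambda w:[*(M@(w[:2]-O)),w[2]])(np.array(s['eef_pos'])+A@np.array(a)),4)
    print('station: tcp',f((0,0,0)),'tip',f((.081,0,.064)),'shoulder',f((.047,0,.064)),'F st',np.round(Q@s['force'],1),'Mom',np.round(Q@s['moment'],2))
E
python3 -c "
from h import *
plan([.5607,.0339,.134],PS);st()"
```

```text
t 12.35 pos [ 0.5434 -0.0192  0.1696] rot [-3.095 -0.009  1.485] q [ 0.61  0.59 -0.86  1.66  0.45  1.16 -0.46] F [-0.9  1.3 -4.2] w 0.0303
turn [-0.046 -0.009 -0.007] shift now [0.0541 0.0144 0.0355] shift after turn [0.0543 0.0131 0.0356]
station: tcp [-0.1853  0.0131  0.1696] tip [-0.1037  0.0155  0.1064] shoulder [-0.1377  0.0157  0.1061] F st [ 1.2  1.  -4.2] Mom [-0.1   0.01  0.04]
```

>>> drive_tool([
  [0, 0.013, 0, -0.046, -0.009, -0.007, 0.02],
  [0.02, 0, 0.017, 0, 0, 0, 0.02],
  [0.02, 0, 0.017, 0, 0, 0, 0.02],
  [0, 0, 0, 0, 0, 0, 0.02],
])

```text
time_s: 12.75
eef_pos: [0.5524, 0.021, 0.1234]
eef_rot: [-3.124, 0.002, 1.498]
force: [-1.6, 0.7, -4.7]
grip_width: 0.0307
```

```bash
python3 -c "
from h import *
plan([.5607,.0339,.134],PS);st()"
```

```text
t 12.75 pos [0.5524 0.021  0.1234] rot [-3.124e+00  2.000e-03  1.498e+00] q [ 0.5   0.64 -0.82  1.7   0.53  1.05 -0.57] F [-1.6  0.7 -4.7] w 0.0307
turn [-0.017  0.002  0.006] shift now [ 0.0135  0.0071 -0.0108] shift after turn [ 0.0136  0.0072 -0.0106]
station: tcp [-0.1446  0.0073  0.1234] tip [-0.0637  0.0089  0.0592] shoulder [-0.0977  0.0087  0.0593] F st [ 0.5  1.7 -4.7] Mom [ 0.02 -0.01 -0.05]
```

>>> drive_tool([
  [0, 0.007, -0.01, -0.017, 0, 0.006, 0.02],
  [0, 0, 0, 0, 0, 0, 0.02],
])

```text
time_s: 12.95
eef_pos: [0.5578, 0.019, 0.1304]
eef_rot: [-3.136, 0.004, 1.492]
force: [0.8, 0.6, -3.7]
grip_width: 0.0307
```

```bash
python3 -c "
from h import *
plan([.5607,.0339,.134],PS);st()"
```

```text
t 12.95 pos [0.5578 0.019  0.1304] rot [-3.136  0.004  1.492] q [ 0.5   0.64 -0.82  1.69  0.53  1.06 -0.57] F [ 0.8  0.6 -3.7] w 0.0307
turn [-0.006  0.004  0.001] shift now [ 0.015   0.0017 -0.0037] shift after turn [ 0.0151  0.0017 -0.0036]
station: tcp [-0.1461  0.0017  0.1304] tip [-0.0653  0.0021  0.0661] shoulder [-0.0993  0.0021  0.0662] F st [ 0.6 -0.7 -3.7] Mom [-0.06  0.02 -0.02]
```

>>> drive_tool([
  [0.01, 0.002, -0.005, -0.006, 0.004, 0.001, 0.02],
  [0.015, 0, 0, 0, 0, 0, 0.02],
  [0.015, 0, 0, 0, 0, 0, 0.02],
  [0.01, 0, 0, 0, 0, 0, 0.02],
  [0, 0, 0, 0, 0, 0, 0.02],
])

```text
time_s: 13.45
eef_pos: [0.5653, 0.0714, 0.1371]
eef_rot: [3.138, -0.002, 1.487]
force: [0.1, 0.4, -4.4]
grip_width: 0.0304
```

```bash
python3 -c "
from h import *
plan([*(O-.06*np.array([np.cos(PS),np.sin(PS)])),.1345],PS);st()
snap('wrist','w6')
c=cv2.imread('pics/w6.png')[0:320,140:500]; cv2.imwrite('pics/c6.png',cv2.resize(c,(675,600),interpolation=cv2.INTER_CUBIC))"
```

```text
t 13.45 pos [0.5653 0.0714 0.1371] rot [ 3.138e+00 -2.000e-03  1.487e+00] q [ 0.41  0.64 -0.82  1.66  0.52  1.07 -0.66] F [ 0.1  0.4 -4.4] w 0.0304
turn [ 0.003 -0.002 -0.004] shift now [ 0.0332 -0.0017  0.0026] shift after turn [ 0.0332 -0.0016  0.0026]
station: tcp [-0.0932 -0.0016  0.1371] tip [-0.0121 -0.0021  0.0732] shoulder [-0.0461 -0.002   0.0732] F st [ 0.4 -0.1 -4.4] Mom [0.05 0.07 0.06]
```

View pics/c6.png

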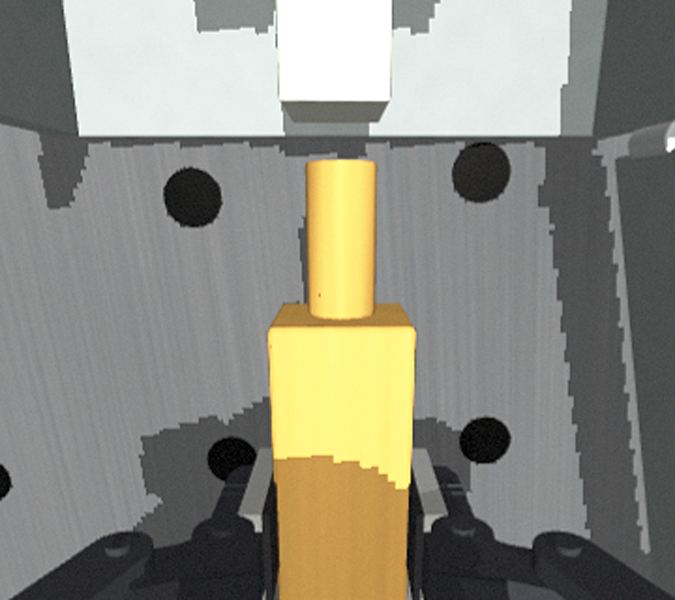

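The bed front edge spans crop 278–391 (centre 335) and the nose centre is at 341, so the nose sits about 1.7 mm to the -y side. That agrees with the computed -2 mm. I correct this and then advance.

>>> drive_tool([
  [0, -0.002, 0.003, 0.003, -0.002, -0.004, 0.02],
  [0.012, 0, 0, 0, 0, 0, 0.02],
  [0.012, 0, 0, 0, 0, 0, 0.02],
  [0, 0, 0, 0, 0, 0, 0.02],
])

```text
time_s: 13.9
eef_pos: [0.565, 0.0951, 0.133]
eef_rot: [-3.141, 0.003, 1.489]
force: [-0.9, 1.2, -4.9]
grip_width: 0.0305
```

```bash
python3 -c "
from h import *
plan([*(O-.035*np.array([np.cos(PS),np.sin(PS)])),.1345],PS);st()"
```

```text
t 13.9 pos [0.565  0.0951 0.133 ] rot [-3.141e+00  3.000e-03  1.489e+00] q [ 0.36  0.65 -0.82  1.65  0.53  1.08 -0.7 ] F [-0.9  1.2 -4.9] w 0.0305
turn [-0.001  0.003 -0.002] shift now [ 0.0346  0.0005 -0.0016] shift after turn [ 0.0346  0.0006 -0.0015]
station: tcp [-0.0696  0.0006  0.133 ] tip [0.0112 0.0005 0.0688] shoulder [-0.0228  0.0006  0.0689] F st [ 1.1  1.  -4.9] Mom [-0.02  0.07 -0.01]
```

>>> drive_tool([
  [0, 0, -0.002, 0, 0.003, -0.002, 0.02],
  [0.012, 0, 0, 0, 0, 0, 0.02],
  [0.01, 0, 0, 0, 0, 0, 0.02],
  [0, 0, 0, 0, 0, 0, 0.02],
])

```text
time_s: 14.3
eef_pos: [0.567, 0.1189, 0.1352]
eef_rot: [-3.141, -0.0, 1.491]
force: [-0.2, 0.3, -5.2]
grip_width: 0.0302
```

```bash
python3 -c "
from h import *
plan([*(O-.002*np.array([np.cos(PS),np.sin(PS)])),.1345],PS);st()
snap('wrist','w7');snap('scene','s7')
c=cv2.imread('pics/w7.png')[0:320,140:500]; cv2.imwrite('pics/c7.png',np.hstack([cv2.resize(c,(450,400)),cv2.resize(cv2.imread('pics/s7.png')[190:310,380:485],(350,400),interpolation=cv2.INTER_CUBIC)]))"
```

```text
t 14.3 pos [0.567  0.1189 0.1352] rot [-3.141 -0.     1.491] q [ 0.31  0.66 -0.82  1.63  0.53  1.09 -0.73] F [-0.2  0.3 -5.2] w 0.0302
turn [-0.001 -0.    -0.001] shift now [0.0438 0.0004 0.0007] shift after turn [0.0438 0.0004 0.0007]
station: tcp [-0.0458  0.0004  0.1352] tip [0.0352 0.0005 0.0712] shoulder [0.0012 0.0005 0.0712] F st [ 0.2  0.2 -5.2] Mom [ 0.03 -0.01 -0.04]
```

View pics/c7.png

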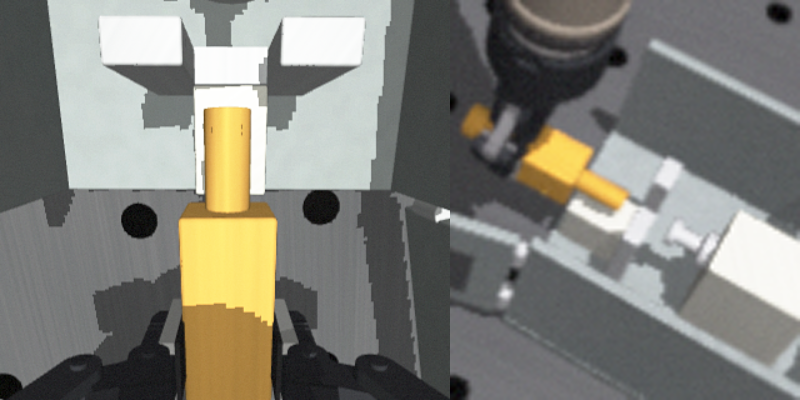

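The nose is centred on the slot and bed: nose at crop x 228, slot centre 231. Advancing in steps.

>>> drive_tool([
  [0.01, 0, 0.0005, 0, 0, 0, 0.02],
  [0.01, 0, 0, 0, 0, 0, 0.02],
  [0, 0, 0, 0, 0, 0, 0.02],
])

```text
time_s: 14.7
eef_pos: [0.569, 0.1374, 0.134]
eef_rot: [-3.14, 0.003, 1.488]
force: [-0.3, 0.7, -4.0]
grip_width: 0.0305
```

```bash
python3 -c "
from h import *
plan([*(O-.002*np.array([np.cos(PS),np.sin(PS)])),.1345],PS);st()"
```

```text
t 14.7 pos [0.569  0.1374 0.134 ] rot [-3.140e+00  3.000e-03  1.488e+00] q [ 0.27  0.67 -0.81  1.61  0.54  1.1  -0.77] F [-0.3  0.7 -4. ] w 0.0305
turn [-0.002  0.003 -0.004] shift now [ 0.0252 -0.0001 -0.0005] shift after turn [ 0.0252 -0.     -0.0005]
station: tcp [-0.0272 -0.      0.134 ] tip [ 0.0537 -0.0002  0.0698] shoulder [ 0.0197 -0.0001  0.0699] F st [ 0.7  0.3 -4. ] Mom [0.   0.03 0.01]
```

>>> drive_tool([
  [0.008, 0, -0.0005, 0, 0.003, -0.003, 0.02],
  [0.006, 0, 0, 0, 0, 0, 0.02],
  [0, 0, 0, 0, 0, 0, 0.02],
])

```text
time_s: 15.0
eef_pos: [0.5704, 0.152, 0.1343]
eef_rot: [-3.14, 0.001, 1.491]
force: [0.2, 0.5, -3.9]
grip_width: 0.031
```

```bash
python3 -c "
from h import *
plan([*(O-.002*np.array([np.cos(PS),np.sin(PS)])),.1345],PS);st()"
```

```text
t 15.0 pos [0.5704 0.152  0.1343] rot [-3.140e+00  1.000e-03  1.491e+00] q [ 0.25  0.68 -0.81  1.6   0.54  1.1  -0.78] F [ 0.2  0.5 -3.9] w 0.031
turn [-0.002  0.001 -0.001] shift now [ 0.0106 -0.0003 -0.0002] shift after turn [ 0.0106 -0.0003 -0.0002]
station: tcp [-0.0126 -0.0003  0.1343] tip [ 0.0684 -0.0002  0.0702] shoulder [ 0.0344 -0.0002  0.0703] F st [ 0.5 -0.1 -3.9] Mom [-0.02  0.12  0.  ]
```

>>> drive_tool([
  [0.004, 0, 0, 0, 0, 0, 0.02],
  [0.004, 0, 0, 0, 0, 0, 0.02],
])

```text
time_s: 15.2
eef_pos: [0.5708, 0.1541, 0.1339]
eef_rot: [-3.137, 0.013, 1.487]
force: [-1.5, -6.4, -0.2]
grip_width: 0.0308
```

```bash
python3 -c "
from h import *
plan([*(O-.002*np.array([np.cos(PS),np.sin(PS)])),.1345],PS);st()"
```

```text
t 15.2 pos [0.5708 0.1541 0.1339] rot [-3.137  0.013  1.487] q [ 0.23  0.69 -0.8   1.59  0.54  1.11 -0.8 ] F [-1.5 -6.4 -0.2] w 0.0308
turn [-0.004  0.013 -0.004] shift now [ 0.0084 -0.0006 -0.0007] shift after turn [ 0.0084 -0.0005 -0.0006]
station: tcp [-0.0104 -0.0005  0.1339] tip [ 0.0698 -0.0006  0.0688] shoulder [ 0.0358 -0.0005  0.0693] F st [-6.5  1.  -0.2] Mom [0.3  1.16 0.1 ]
```

>>> drive_tool([
  [0.006, -0.0005, -0.001, 0, 0.013, -0.003, 0.02],
  [0.006, 0, 0, 0, 0.005, 0, 0.02],
])

```text
time_s: 15.4
eef_pos: [0.5712, 0.1566, 0.1333]
eef_rot: [-3.134, 0.012, 1.484]
force: [-2.4, -8.9, -0.6]
grip_width: 0.0304
```

```bash
python3 -c "
from h import *
plan([*(O-.002*np.array([np.cos(PS),np.sin(PS)])),.1345],PS);st()"
```

```text
t 15.4 pos [0.5712 0.1566 0.1333] rot [-3.134  0.012  1.484] q [ 0.23  0.69 -0.8   1.58  0.54  1.12 -0.8 ] F [-2.4 -8.9 -0.6] w 0.0304
turn [-0.008  0.012 -0.007] shift now [ 0.0059 -0.0007 -0.0012] shift after turn [ 0.0059 -0.0007 -0.0012]
station: tcp [-0.0079 -0.0007  0.1333] tip [ 0.0723 -0.0008  0.0683] shoulder [ 0.0383 -0.0005  0.0688] F st [-9.1  1.7 -0.6] Mom [0.48 1.43 0.15]
```

>>> drive_tool([
  [0.006, -0.001, -0.004, -0.008, 0.02, -0.01, 0.02],
  [0.006, 0, -0.002, 0, 0.01, -0.005, 0.02],
])

```text
time_s: 15.6
eef_pos: [0.5709, 0.1558, 0.1354]
eef_rot: [-3.136, 0.006, 1.491]
force: [-1.1, -8.0, -6.7]
grip_width: 0.0307
```

```bash
python3 -c "
from h import *
plan([*(O-.002*np.array([np.cos(PS),np.sin(PS)])),.1345],PS);st()"
```

```text
t 15.6 pos [0.5709 0.1558 0.1354] rot [-3.136  0.006  1.491] q [ 0.23  0.69 -0.81  1.59  0.54  1.11 -0.79] F [-1.1 -8.  -6.7] w 0.0307
turn [-0.005  0.006 -0.   ] shift now [ 0.0067 -0.0005  0.0008] shift after turn [ 0.0067 -0.0005  0.0009]
station: tcp [-0.0087 -0.0005  0.1354] tip [ 0.0719 -0.0002  0.0709] shoulder [ 0.0379 -0.0002  0.0711] F st [-8.1  0.5 -6.7] Mom [ 0.08  1.87 -0.01]
```

>>> drive_tool([
  [0.01, -0.0005, -0.001, -0.003, 0.012, -0.003, 0.02],
  [0.01, -0.0005, -0.001, 0, 0.012, -0.003, 0.02],
])

```text
time_s: 15.8
eef_pos: [0.5713, 0.1618, 0.1346]
eef_rot: [-3.134, 0.006, 1.488]
force: [-2.8, -11.7, 0.1]
grip_width: 0.0305
```

```bash
python3 -c "
from h import *
plan([*(O-.002*np.array([np.cos(PS),np.sin(PS)])),.1345],PS);st()"
```

```text
t 15.8 pos [0.5713 0.1618 0.1346] rot [-3.134  0.006  1.488] q [ 0.22  0.69 -0.81  1.58  0.54  1.12 -0.8 ] F [ -2.8 -11.7   0.1] w 0.0305
turn [-0.008  0.006 -0.004] shift now [ 0.0007 -0.0005  0.0001] shift after turn [ 0.0007 -0.0005  0.0001]
station: tcp [-0.0027 -0.0005  0.1346] tip [ 0.078  -0.0003  0.0701] shoulder [ 0.044  -0.0001  0.0704] F st [-11.9   1.8   0.1] Mom [0.33 2.13 0.15]
```

>>> drive_tool([
  [0.012, -0.0005, -0.001, -0.005, 0.012, -0.004, 0.02],
  [0.014, -0.0005, -0.001, 0, 0.012, -0.004, 0.02],
])

```text
time_s: 16.0
eef_pos: [0.5718, 0.1637, 0.1346]
eef_rot: [-3.129, 0.028, 1.481]
force: [-7.4, -23.5, 11.2]
grip_width: 0.0301
```

```bash
python3 -c "
from h import *
plan([*(O-.002*np.array([np.cos(PS),np.sin(PS)])),.1345],PS);st()"
```

```text
t 16.0 pos [0.5718 0.1637 0.1346] rot [-3.129  0.028  1.481] q [ 0.2   0.7  -0.8   1.56  0.55  1.14 -0.82] F [ -7.4 -23.5  11.2] w 0.0301
turn [-0.013  0.028 -0.01 ] shift now [-0.0013 -0.0008  0.0001] shift after turn [-0.0013 -0.0008  0.0001]
station: tcp [-0.0007 -0.0008  0.1346] tip [ 0.0785 -0.0008  0.0683] shoulder [ 0.0445 -0.0004  0.0693] F st [-24.    5.6  11.2] Mom [1.21 4.34 0.4 ]
```

The shoulder is on the stop (24 N, motion stalled), but the tool has pitched nose-down by 0.028 rad. I square it up while keeping the push.

>>> drive_tool([
  [0.007, -0.001, -0.002, -0.013, 0.035, -0.01, 0.02],
  [0.009, -0.001, -0.002, -0.008, 0.03, -0.008, 0.02],
])

```text
time_s: 16.2
eef_pos: [0.5709, 0.1605, 0.1341]
eef_rot: [3.141, -0.002, 1.487]
force: [0.6, -10.4, -9.4]
grip_width: 0.0309
```

```bash
python3 -c "
from h import *
plan([*(O-.002*np.array([np.cos(PS),np.sin(PS)])),.1345],PS);st()"
```

```text
t 16.2 pos [0.5709 0.1605 0.1341] rot [ 3.141e+00 -2.000e-03  1.487e+00] q [ 0.23  0.69 -0.81  1.59  0.54  1.1  -0.8 ] F [  0.6 -10.4  -9.4] w 0.0309
turn [ 0.001 -0.002 -0.004] shift now [ 0.002  -0.0001 -0.0004] shift after turn [ 0.002  -0.0001 -0.0004]
station: tcp [-4.000e-03 -1.000e-04  1.341e-01] tip [ 0.0771 -0.0005  0.0702] shoulder [ 0.0431 -0.0003  0.0702] F st [-10.3  -1.4  -9.4] Mom [-0.25  2.84 -0.11]
```

>>> drive_tool([
  [0.013, 0, -0.001, 0, 0.018, -0.004, 0.02],
  [0.013, 0, 0, 0, 0.022, -0.004, 0.02],
])

```text
time_s: 16.4
eef_pos: [0.5718, 0.1621, 0.132]
eef_rot: [-3.132, 0.002, 1.481]
force: [-11.3, -24.6, 21.3]
grip_width: 0.0307
```

```bash
python3 -c "
from h import *
plan([*(O-.002*np.array([np.cos(PS),np.sin(PS)])),.1345],PS);st()"
```

```text
t 16.4 pos [0.5718 0.1621 0.132 ] rot [-3.132e+00  2.000e-03  1.481e+00] q [ 0.22  0.7  -0.81  1.58  0.54  1.11 -0.81] F [-11.3 -24.6  21.3] w 0.0307
turn [-0.01   0.002 -0.011] shift now [ 0.0003 -0.0009 -0.0025] shift after turn [ 0.0003 -0.0009 -0.0025]
station: tcp [-0.0023 -0.0009  0.132 ] tip [ 0.0785 -0.0011  0.0678] shoulder [ 0.0446 -0.0008  0.0679] F st [-25.5   9.3  21.3] Mom [1.79 4.69 0.57]
```

>>> drive_tool([
  [0.011, -0.002, -0.005, -0.01, 0.018, -0.012, 0.02],
  [0.012, -0.001, -0.003, -0.005, 0.02, -0.008, 0.02],
])

```text
time_s: 16.6
eef_pos: [0.5712, 0.1622, 0.1345]
eef_rot: [-3.139, 0.005, 1.485]
force: [-0.9, -14.7, -8.3]
grip_width: 0.0308
```

```bash
python3 -c "
from h import *
plan([*(O-.002*np.array([np.cos(PS),np.sin(PS)])),.1345],PS);st()"
```

```text
t 16.6 pos [0.5712 0.1622 0.1345] rot [-3.139  0.005  1.485] q [ 0.22  0.69 -0.81  1.58  0.54  1.11 -0.81] F [ -0.9 -14.7  -8.3] w 0.0308
turn [-0.002  0.005 -0.006] shift now [ 0.0003 -0.0002  0.    ] shift after turn [ 0.0003 -0.0002  0.    ]
station: tcp [-0.0023 -0.0002  0.1345] tip [ 0.0784 -0.0006  0.0701] shoulder [ 0.0444 -0.0004  0.0703] F st [-14.7  -0.2  -8.3] Mom [-0.12  3.4  -0.05]
```

>>> drive_tool([
  [0.012, -0.001, -0.003, -0.004, 0.02, -0.009, 0.02],
  [0.012, -0.001, -0.003, -0.004, 0.02, -0.008, 0.02],
])

```text
time_s: 16.8
eef_pos: [0.5713, 0.1624, 0.1343]
eef_rot: [-3.139, 0.007, 1.487]
force: [-1.5, -16.6, -5.1]
grip_width: 0.0306
```

```bash
python3 -c "
from h import *
plan([*(O-.002*np.array([np.cos(PS),np.sin(PS)])),.1345],PS);st()"
```

```text
t 16.8 pos [0.5713 0.1624 0.1343] rot [-3.139  0.007  1.487] q [ 0.22  0.69 -0.81  1.58  0.54  1.11 -0.81] F [ -1.5 -16.6  -5.1] w 0.0306
turn [-0.003  0.007 -0.005] shift now [ 0.0001 -0.0003 -0.0002] shift after turn [ 0.0001 -0.0003 -0.0002]
station: tcp [-0.0021 -0.0003  0.1343] tip [ 0.0785 -0.0006  0.0698] shoulder [ 0.0445 -0.0004  0.07  ] F st [-16.7   0.2  -5.1] Mom [ 0.01  3.4  -0.08]
```

>>> drive_tool([
  [0.014, -0.001, -0.003, -0.004, 0.025, -0.009, 0.02],
  [0.015, -0.001, -0.003, -0.004, 0.026, -0.009, 0.02],
])

```text
time_s: 17.0
eef_pos: [0.5716, 0.1626, 0.134]
eef_rot: [-3.136, 0.008, 1.486]
force: [-3.9, -22.0, 1.3]
grip_width: 0.0306
```

```bash
python3 -c "
from h import *
G=[*(O-.002*np.array([np.cos(PS),np.sin(PS)])),.1345]
plan(G,PS);st()
snap('wrist','w8');snap('scene','s8');snap('top','t8');arm.capture('top');arm.capture('top');arm.capture('top');st()
plan(G,PS)
a=cv2.resize(cv2.imread('pics/w8.png')[0:300,170:470],(450,450),interpolation=cv2.INTER_CUBIC)
b=cv2.resize(cv2.imread('pics/s8.png')[170:310,380:489],(350,450),interpolation=cv2.INTER_CUBIC)
cv2.imwrite('pics/c8.png',np.hstack([a,b]))"
```

```text
t 17.0 pos [0.5716 0.1626 0.134 ] rot [-3.136  0.008  1.486] q [ 0.22  0.69 -0.81  1.58  0.54  1.12 -0.8 ] F [ -3.9 -22.    1.3] w 0.0306
turn [-0.006  0.008 -0.005] shift now [-0.0001 -0.0006 -0.0005] shift after turn [-0.0001 -0.0006 -0.0005]
station: tcp [-0.0019 -0.0006  0.134 ] tip [ 0.0786 -0.0007  0.0694] shoulder [ 0.0446 -0.0005  0.0696] F st [-22.2   2.2   1.3] Mom [0.47 4.5  0.11]
station: tcp [-0.0019 -0.0006  0.134 ] tip [ 0.0786 -0.0007  0.0694] shoulder [ 0.0446 -0.0005  0.0696] F st [-20.7   1.7  -1.5] Mom [0.4  4.25 0.06]
t 17.3 pos [0.5715 0.1625 0.134 ] rot [-3.136  0.007  1.486] q [ 0.22  0.69 -0.81  1.58  0.54  1.12 -0.8 ] F [ -3.4 -20.5  -1.5] w 0.0308
turn [-0.006  0.007 -0.006] shift now [-0.0001 -0.0006 -0.0005] shift after turn [-0.0001 -0.0006 -0.0005]
```

View pics/c8.png

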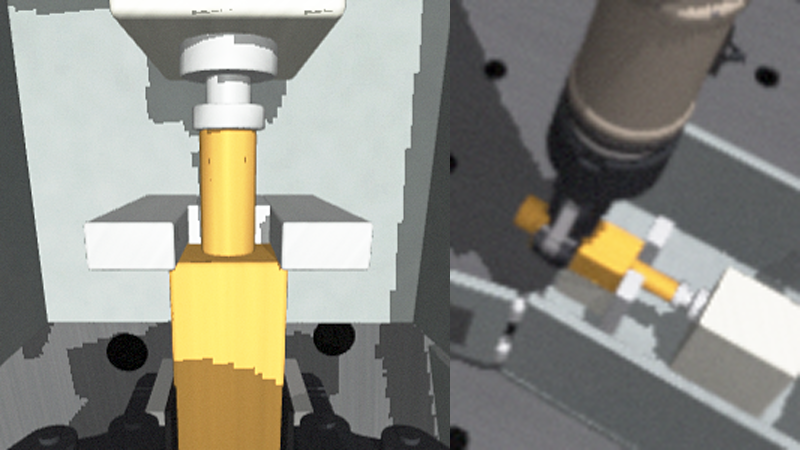

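```bash
python3 -c "
from h import *
c,k=np.cos(PS),np.sin(PS)
W=lambda x,y,z:[O[0]+c*x-k*y,O[1]+k*x+c*y,z]
for n,p in dict(plate_l=(.045,.030,.094),plate_r=(.045,-.030,.094),body_front=(.045,0,.086),body_1mm_short=(.044,0,.086),tip_top=(.079,0,.078),plunger_top=(.079,0,.080)).items(): print(n,np.round(proj('w8',W(*p)),1),'crop',np.round((proj('w8',W(*p))-[170,0])*1.5,1))
im=cv2.imread('pics/w8.png').astype(int)
for x in (312,318,328,336,344,350):print(x,[tuple(im[r,x]) for r in range(160,182,2)])
for x in (240,400):print(x,[int(im[r,x].sum()) for r in range(170,186)])
a=cv2.resize(im[150:190,270:380].astype(np.uint8),(800,291),interpolation=cv2.INTER_CUBIC);b=cv2.resize(cv2.imread('pics/t8.png')[140:290,130:280],(300,300));
b2=cv2.resize(cv2.imread('pics/t8.png')[120:320,290:490],(300,300))
cv2.imwrite('pics/c9.png',np.vstack([a,np.hstack([b,b2,np.zeros((300,200,3),np.uint8)])]))
"
```

```text
plate_l [240.6 180.2] crop [105.9 270.3]
plate_r [401.7 179.5] crop [347.5 269.2]
body_front [321.2 175. ] crop [226.8 262.6]
body_1mm_short [321.2 177.5] crop [226.8 266.2]
tip_top [320.8  85.2] crop [226.2 127.8]
plunger_top [320.7  84.9] crop [226.1 127.3]
312 [(np.int64(105), np.int64(217), np.int64(250)), (np.int64(104), np.int64(216), np.int64(250)), (np.int64(106), np.int64(216), np.int64(250)), (np.int64(105), np.int64(217), np.int64(250)), (np.int64(106), np.int64(219), np.int64(252)), (np.int64(69), np.int64(138), np.int64(182)), (np.int64(54), np.int64(114), np.int64(151)), (np.int64(68), np.int64(135), np.int64(180)), (np.int64(113), np.int64(228), np.int64(255)), (np.int64(122), np.int64(236), np.int64(254)), (np.int64(123), np.int64(238), np.int64(254))]
318 [(np.int64(115), np.int64(225), np.int64(253)), (np.int64(113), np.int64(226), np.int64(253)), (np.int64(115), np.int64(226), np.int64(253)), (np.int64(110), np.int64(223), np.int64(252)), (np.int64(108), np.int64(224), np.int64(253)), (np.int64(91), np.int64(177), np.int64(231)), (np.int64(56), np.int64(114), np.in
[... 1723 characters left out ...]
(234), np.int64(254))]
350 [(np.int64(86), np.int64(84), np.int64(84)), (np.int64(79), np.int64(95), np.int64(101)), (np.int64(49), np.int64(93), np.int64(124)), (np.int64(47), np.int64(95), np.int64(127)), (np.int64(47), np.int64(97), np.int64(123)), (np.int64(56), np.int64(114), np.int64(152)), (np.int64(61), np.int64(116), np.int64(152)), (np.int64(68), np.int64(139), np.int64(182)), (np.int64(112), np.int64(227), np.int64(254)), (np.int64(118), np.int64(233), np.int64(254)), (np.int64(121), np.int64(236), np.int64(254))]
240 [740, 742, 742, 741, 743, 742, 743, 751, 734, 582, 547, 658, 654, 649, 647, 654]
400 [748, 745, 744, 749, 751, 750, 751, 755, 739, 600, 572, 651, 645, 646, 642, 641]
```

View pics/c9.png

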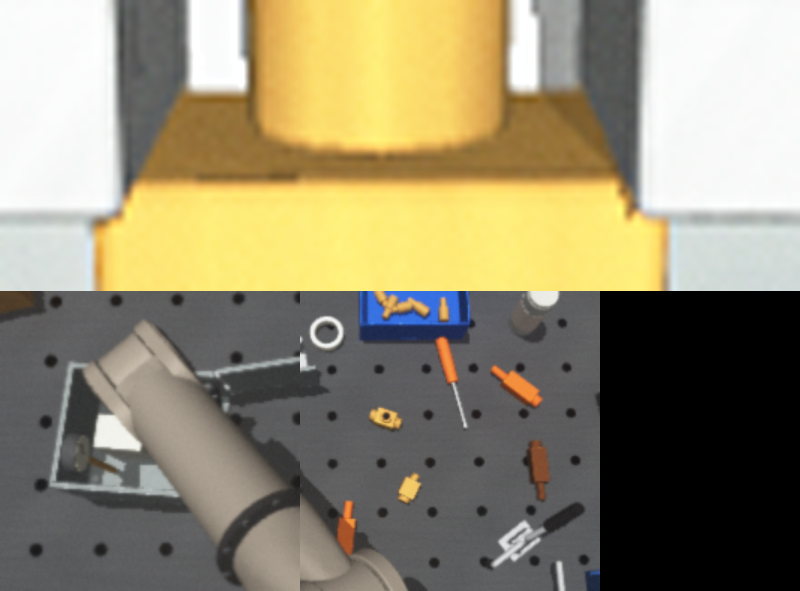

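The plate front edge is at row 178.7 and the body front edge at 174.5, so the shoulder is level and about 0–0.3 mm from the plate. The door is wide open and the bystanders are in place. One last squaring nudge.

>>> drive_tool([
  [0.015, -0.002, -0.003, -0.008, 0.032, -0.014, 0.02],
  [0.016, -0.002, -0.003, -0.008, 0.034, -0.014, 0.02],
])

```text
time_s: 17.5
eef_pos: [0.5713, 0.1619, 0.1334]
eef_rot: [3.14, -0.003, 1.492]
force: [-1.4, -22.9, -2.5]
grip_width: 0.0305
```

```bash
python3 -c "
from h import *
G=[*(O-.002*np.array([np.cos(PS),np.sin(PS)])),.1345]
plan(G,PS);st()
for i in range(8): im=arm.capture('wrist')
cv2.imwrite('pics/w10.png',im[:,:,::-1])
plan(G,PS);st()
print([int(im[r,240].sum()) for r in range(174,184)],[int(im[r,330].sum()) for r in range(168,182)])"
```

```text
t 17.5 pos [0.5713 0.1619 0.1334] rot [ 3.140e+00 -3.000e-03  1.492e+00] q [ 0.23  0.69 -0.81  1.59  0.54  1.1  -0.8 ] F [ -1.4 -22.9  -2.5] w 0.0305
turn [ 0.001 -0.003  0.   ] shift now [ 0.0006 -0.0004 -0.0011] shift after turn [ 0.0006 -0.0004 -0.0011]
station: tcp [-0.0026 -0.0004  0.1334] tip [ 0.0786 -0.0005  0.0697] shoulder [ 0.0446 -0.0005  0.0696] F st [-22.9  -0.4  -2.5] Mom [ 0.07  4.84 -0.29]
t 17.9 pos [0.5713 0.1619 0.1334] rot [ 3.141e+00 -3.000e-03  1.492e+00] q [ 0.23  0.69 -0.81  1.59  0.54  1.1  -0.8 ] F [ -1.7 -21.9  -2.5] w 0.0303
turn [ 0.001 -0.003  0.   ] shift now [ 0.0006 -0.0004 -0.0011] shift after turn [ 0.0006 -0.0004 -0.0011]
station: tcp [-0.0026 -0.0004  0.1334] tip [ 0.0787 -0.0005  0.0697] shoulder [ 0.0447 -0.0005  0.0696] F st [-22.    0.   -2.5] Mom [ 0.06  4.53 -0.2 ]
[742, 744, 748, 734, 593, 562, 655, 649, 651, 646] [569, 502, 360, 316, 309, 309, 390, 542, 590, 597, 607, 608, 609, 605]
```

Now square (within 0.003 rad), centred, with a steady 22 N push against the 12 N spring. Handing in.

```bash
python3 -c "
from cell import arm
print(arm.close_job())"
```

```text
the job is handed in; nothing more can be done
None
```

The job is handed in. The door is wide open, and the long brass fitting is still gripped and pressed home on the stop plate, with its nose through the slot and against the plunger.

**What I did:** I swung the door to about 1.75–1.8 rad by its handle and released it. I then picked the fitting up behind the screwdriver tip, lined it up with the slot and pushed until it stalled on the plate. It finished at about 18 s of the 64 s allowed.

**Last checks:**
- **Push:** it was a steady 22 N into the station, against the 12 N spring. The position did not change over the 0.4 s before hand-in.
- **Alignment:** the tool is square to within 0.003 rad and about 0.5 mm off the midline.
- **Shoulder:** it computes to station x = 44.7 mm against 45. The picture puts it 0–0.3 mm from the plate, which is within measuring error.
- **Scene:** the last top view, taken just before the final nudge, shows the door open and the bystanders in view where they were.

**Less clean:** the first presses pitched the fitting about 1.6° nose-down. One later press pushed it onto the bed with roughly 21–25 N. I squared and lifted it before the final hold.

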